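Stamp a nameplate on the sprung marking rest

TASK

Take the green hand stamp and press it squarely onto the middle of the blank nameplate on the sprung marking rest, its long side along the plate's long side, pushing the plate smoothly down about half its travel and holding it there for about a second. Lift the stamp straight off without sliding it on the plate, then set it down upright on the round yellow pad. Leave the red stamp alone.

Things in the scene. Friction and masses are not known exactly. Their poses are not given: they have to be found in the camera images.
- stamp_green: Loose hand stamp, 0.25 kg, standing upright. Steel foot 44 (x) by 28 (y) by 12 mm high, thin neck, then a green flat-sided block handle 32 (x) by 24 mm (y), 28 to 92 mm above the underside; 94 mm tall. Origin: centre of the foot's underside, the marking face; z up, x along the foot's long side. Grip across the 24 mm sides (along y), about 70 mm above the underside.
- stamp_red: Loose hand stamp of the same shape and size with a red handle, standing on the bench; not needed. Origin and axes as for the green one.
- plate: Aluminium nameplate 72 (x) by 52 mm (y), black-edged white field in its middle, fixed on a dark 80 by 60 mm platen on springs over a fixed blue block 100 by 80 mm. Origin: centre of its upper face, 60 mm above the bench unpressed; z up, x along the long side. It sinks straight down, 12 mm at most to a hard stop (3 N to start, 8 N at 6 mm, 13.5 N at 12 mm), and springs back.
- pad: Fixed round yellow pad with a black rubber middle, 110 mm across and 6 mm thick, lying flat on the bench. Origin: centre of its underside; its upper face is 6 mm above the bench.
Not all that is in view belongs to the job. There is more than one size of the stamp_green; the one meant has the size given above.

How it is judged:
By the outcome, as a careful person would: the job done as asked, in the order asked, and still so for the second after the job is handed in, with the robot touching nothing.
It also fails if it takes over 48 s, if anything falls off the work surface, if the arm or the gripper's body presses on something with over 40 N, if the wrist force passes 120 N, or if a joint passes its speed limit or range.

ROBOT

A 6-joint arm with a two-finger parallel gripper is mounted at the origin on the work surface. World frame = base frame: x ahead of the robot, y to its left, z up, the work surface at z = 0. Lengths are in mm, angles in rad, forces in N, time in s.
With the tool pointing down it reaches from about 400 to 925 mm from the base axis. Payload 12.5 kg.
Tool frame: the origin (TCP) lies at the centre of the arm's flange, where the gripper is bolted on; the fingertips stand 190 mm ahead of it and the grasp point (between the pads) lies 171 mm ahead of it; z points along the fingers, y is the direction in which the jaws open and shut (so a half turn about z gives the same grasp; the last joint's range is limited). The gripper opens to 95 mm and grips with 3 to 60 N. Pads are 20 mm wide; open, the fingers measure 119 mm over their backs; the gripper's body (75 mm by 180 mm) begins 59 mm behind the grasp point.
Start: joints at [-1.41, 0.491, 1.559, -0, 1.092, -0.106], TCP at [164.798, -602.882, 404.761] pointing down, gripper open.
Joint ranges: [-3.1, 3.1], [-0.84, 2.19], [0.05, 2.79], [-1.13, 4.28], [0.06, 2.93], [-2.69, 2.69]. Speed limits (rad/s): [2.22, 2.22, 2.79, 3.14, 3.14, 3.14].

INTERFACE

Orientations are given as [roll, pitch, yaw] about the fixed x, y, z axes, in that order (R = Rz(yaw) Ry(pitch) Rx(roll)).
In Python, from cell import * gives the robot as it stands.
- The arm moves only by the tool step_arm, never from a script. Its argument "rows" is a list of rows, each an object with "delta_pos": the shift along the tool's x, y, z in cm, a list of three; "spin": the turn about the tool's z in degrees. A call has 1 to 5 rows; each row is the pose to reach, as a shift and turn from the pose measured when the call began, along the tool's axes at that moment; what a row does not reach only later rows make up. A row lasts 1/10 s, in which the tool goes at most 50 mm and 8.59 degrees, less where a joint would pass 70% of its speed; a pose out of reach is approached as far as the arm can. A call with a gripper value outside its range is refused whole. "jaw" is the opening, from 0 (shut) to 1 (fully open), set as the call begins (left out, the last holds). The fingers move at their own pace and stop on an object; the grip force is fixed at half the most. Time passes only in rows, so rows that repeat a pose let the fingers close. It gives the time, the measured TCP pose, the force and the opening at its end, in the units of the state.
- state(): the state, without advancing time (a new reading comes with each control period).
- read_camera(name): name is "scene" or "top" or "wrist"; returns (picture, depth): 400x640x3 uint8, blue, green, red; 400x640 float32, mm along the optical axis (not along the pixel's ray), 0 where there is no reading.
- camera_info(name): a dict with "camera_matrix" (3x3 intrinsics, pixels), "k1" (the pictures are not rectified: a ray, as slopes to the right and down, at radius r is drawn at 1 + k1 r^2 times it, then the intrinsics apply), "R" (3x3) and "t" (3): a world point X has camera coordinates R X + t. Camera axes: x right, y down, z forward; pixel columns grow to the right and rows downward; lengths in mm; the calibration is good to about 2 mm. A picture is of the moment at which its call begins: read the wrist's pose just before it. camera_info takes no time and is no camera call; for the wrist camera it gives the pose at the moment of the call.
- job_done(): hands the job in, once; it reports no verdict.
The state is a dict: "t": time; "joints": joint angles; "qvel": joint speeds; "tau": joint torques, N m; "eef_pos": TCP position; "tcp_rot": TCP orientation; "ft_force": force on the tool from outside, world axes, zero at the start; "moment": the same for the moment, N m; "opening": opening from 0.0 (shut) to 1.0 (fully open).
Only numpy, scipy, OpenCV 4.12 (cv2) and the standard library are available. Lean on these libraries where they do the work, as an engineer would, in place of code of your own. Each camera call takes 0.05 s, during which the arm holds its last target.

## Working session

There is one attempt and no reset: what is moved stays moved. The work goes in short steps, Python scripts to look and compute and a tool call to move; the robot and the scene stay as the last step left them, time stands still between calls to the robot, and variables do not carry over. Pictures are saved under pics/ and viewed, and the job is handed in when it is done.

Besides the shell and the picture viewer there is one more tool, called after ">>>" as name(argument=value, ...), one argument or row to a line, values as JSON. step_arm: Moves the arm, as the interface text tells. Its arguments: {"type":"object","properties":{"rows":{"type":"array","items":{"type":"object","properties":{"delta_pos":{"type":"array","items":{"type":"number"}},"spin":{"type":"number"}}}},"jaw":{"type":"number"}},"required":["rows"]}

```bash
ls; mkdir -p pics; python3 - <<'E'
from cell import *
import cv2,numpy as np
print(state())
for n in("scene","top"):
    p,d=read_camera(n); cv2.imwrite(f"pics/{n}0.png",p); np.save(f"{n}0.npy",d); print(n,camera_info(n))
E
```

```text
pics
{'t': 0.0, 'joints': array([-1.40961796e+00,  4.91584214e-01,  1.55944385e+00, -1.88575685e-05,
        1.09168309e+00, -1.05591140e-01]), 'qvel': array([ 3.69365239e-04,  5.75155334e-05,  1.15627382e-03,  1.48184455e-03,
       -1.21493886e-03,  6.28546631e-04]), 'tau': array([-7.59039503e-04, -6.12644434e+01, -2.58178800e+01,  6.92673353e-02,
        4.82088095e-02, -8.23808205e-05]), 'eef_pos': array([ 164.78227878, -602.8603448 ,  404.14823736]), 'tcp_rot': array([-3.14047862e+00, -1.01252777e-04,  2.66778156e-01]), 'ft_force': array([-0.34901211,  0.75291883,  1.23313424]), 'moment': array([ 0.01954269,  0.01217541, -0.02019008]), 'opening': 1.0011102657589357}
scene {'camera_matrix': array([[486.66129845,   0.        , 322.03580782],
       [  0.        , 486.66129845, 199.56003916],
       [  0.        ,   0.        ,   1.        ]]), 'k1': -0.09397540721393954, 'R': array([[ 0.28263911,  0.95912811,  0.01372581],
       [ 0.52500887, -0.14270401, -0.83904782],
       [-0.80279563,  0.2443539 , -0.5438845 ]]), 't': array([-140.82268047, -194.01922747, 1373.05776193])}
top {'camera_matrix': array([[452.40384639,   0.        , 322.29234364],
       [  0.        , 452.40384639, 202.56546903],
       [  0.        ,   0.        ,   1.        ]]), 'k1': 0.006993528711498113, 'R': array([[ 0.00611947, -0.99973989, -0.02197042],
       [-0.98485996, -0.0022191 , -0.17333761],
       [ 0.17324377,  0.02269852, -0.98461737]]), 't': array([ 17.70427535, 499.1987513 , 886.50643323])}
```

View pics/scene0.png

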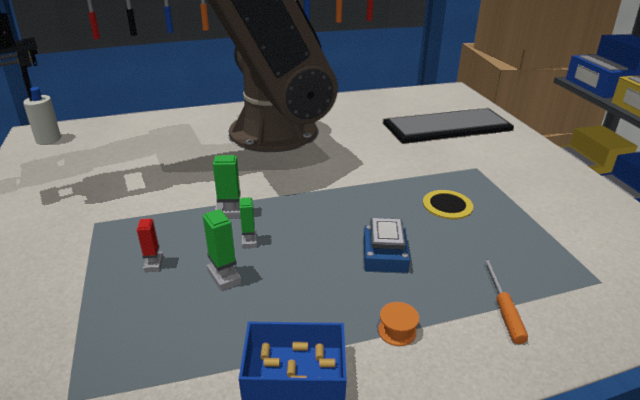

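View pics/top0.png

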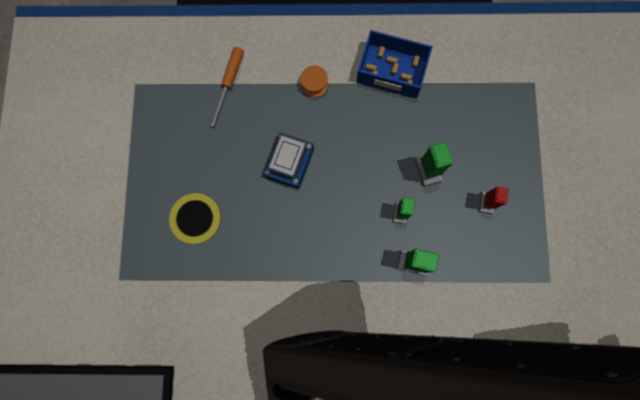

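Top view: the green stamps are at (437,158), (404,210) and (424,261), with the red one at (498,197). The plate is at (288,158) and the pad at (194,218). The small green one at (404,210), scene (247,220), looks red-sized. I'll measure all of them.

```bash
cat > h.py <<'E'
import cv2,numpy as np
def cloud(ci,d):
    K=ci["camera_matrix"];k=ci["k1"];R=ci["R"];t=ci["t"]
    v,u=np.mgrid[0:d.shape[0],0:d.shape[1]]
    n=cv2.undistortPoints(np.stack([u.ravel(),v.ravel()],1).astype(float)[:,None],K,np.array([k,0,0,0,0.]))[:,0]
    z=d.ravel(); X=np.c_[n[:,0]*z,n[:,1]*z,z]-t
    P=(X@R).reshape(*d.shape,3); P[d<=0]=np.nan
    return P
def rect(xy):
    r=cv2.minAreaRect(xy.astype(np.float32)); return [np.round(x,1) for x in r]
E
python3 - <<'E'
from cell import *
from h import *
for n in("scene","top"):
    p=cv2.imread(f"pics/{n}0.png"); d=np.load(f"{n}0.npy"); P=cloud(camera_info(n),d)
    hsv=cv2.cvtColor(p,cv2.COLOR_BGR2HSV)
    for nm,lo,hi in(("green",(45,120,50),(75,255,255)),("red",(0,180,80),(4,255,255)),("yellow",(22,150,100),(32,255,255))):
        m=cv2.inRange(hsv,lo,hi); c,l,s,ce=cv2.connectedComponentsWithStats(m)
        for i in range(1,c):
            if s[i,4]<80: continue
            Q=P[l==i]; Q=Q[~np.isnan(Q[:,0])]
            zt=np.percentile(Q[:,2],97); T=Q[Q[:,2]>zt-6]
            print(n,nm,ce[i].round(),s[i,4],"ztop",zt.round(1),"zmin",np.percentile(Q[:,2],2).round(1),"n",len(T),rect(T[:,:2]), rect(Q[:,:2])[0])
    if n=="top":
        w=(P[...,2]>50)&(P[...,2]<70); w[:,:255]=0;w[:,325:]=0;w[:120]=0;w[200:]=0
        T=P[w]; print("plate",len(T),np.median(T[:,2]),rect(T[:,:2]))
        print("bench z",np.nanmedian(P[100:120,150:200,2]))
        cv2.imwrite("pics/crop1.png",cv2.resize(np.hstack([p[130:280,370:520]]),None,fx=4,fy=4,interpolation=cv2.INTER_CUBIC))
    else: cv2.imwrite("pics/crop2.png",cv2.resize(p[140:290,120:280],None,fx=4,fy=4,interpolation=cv2.INTER_CUBIC))
E
```

```text
scene green [226. 176.] 1000 ztop 132.9 zmin 49.9 n 211 [array([ 380.7, -167.5]), array([45. , 33.2]), np.float64(74.5)] [ 381.8 -167.8]
scene green [246. 215.] 432 ztop 94.4 zmin 34.3 n 124 [array([ 486.4, -144.5]), array([22.1, 32.2]), np.float64(81.6)] [ 440.4 -141.6]
scene green [219. 237.] 1327 ztop 132.5 zmin 49.7 n 342 [array([ 578.9, -205. ]), array([44.1, 32.6]), np.float64(16.0)] [ 579.5 -205.3]
scene red [369.  10.] 86 ztop 235.9 zmin 166.8 n 11 [array([-559.2,  498.2]), array([15.2, 18.1]), np.float64(67.6)] [-560.2  497.5]
scene red [93. 25.] 110 ztop 245.2 zmin 163.6 n 11 [array([-563.2, -498.6]), array([17.5, 10.8]), np.float64(81.8)] [-562.8 -498.2]
scene red [146. 236.] 448 ztop 93.7 zmin 36.1 n 155 [array([ 508.6, -325. ]), array([23.6, 32.4]), np.float64(73.9)] [ 509.  -325.8]
scene yellow [625.  94.] 458 ztop 118.6 zmin 32.0 n 65 [array([ 145.9, 1114.7]), array([26.9, 82.8]), np.float64(75.5)] [ 163.8 1110.9]
scene yellow [608. 146.] 979 ztop -176.2 zmin -271.3 n 531 [array([ -24.9, 1296.4]), array([193.1, 141.3]), np.float64(1.8)] [ -28.1 1271.2]
scene yellow [44
[... 198 characters left out ...]
ray([44.1, 31.7]), np.float64(16.9)] [ 576.3 -206. ]
top green [407. 206.] 203 ztop 97.1 zmin 84.7 n 181 [array([ 484.4, -145.8]), array([23. , 30.6]), np.float64(81.4)] [ 484.4 -145.8]
top green [424. 260.] 465 ztop 136.2 zmin 120.5 n 362 [array([ 378.4, -168.8]), array([42. , 32.1]), np.float64(76.5)] [ 378.5 -168.6]
top red [501. 195.] 168 ztop 96.9 zmin 90.5 n 160 [array([ 506. , -325.7]), array([21.7, 28.3]), np.float64(78.1)] [ 506.4 -325.8]
top yellow [195. 218.] 841 ztop 10.0 zmin 3.6 n 810 [array([472. , 293.6]), array([104. , 106.3]), np.float64(0.6)] [472.  293.6]
plate 1121 60.78161184293203 [array([595.2,  93.1]), array([60.7, 81. ]), np.float64(71.1)]
bench z 1.7936534611226786
```

View pics/crop2.png

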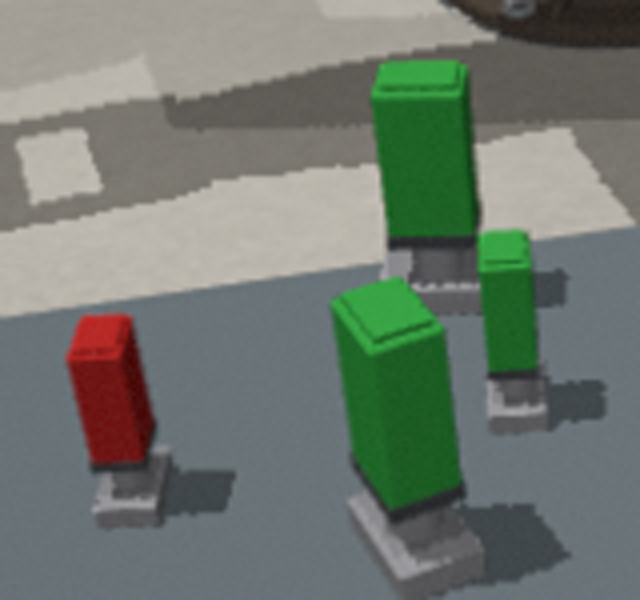

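The two big stamps are about 133 mm tall. The small one at top (404,210) is about 94 mm tall with a 23×31 mm handle, so that's the target: roughly (485,-145), yaw about -8.6°. I'll move above it at a safe height, then look with the wrist camera.

```bash
cat > go.py <<'E'
import sys
from cell import *
import numpy as np
from scipy.spatial.transform import Rotation as Ro
s=state();p=s["eef_pos"];R=Ro.from_euler("xyz",s["tcp_rot"]).as_matrix()
a=[float(x) for x in sys.argv[1:]]
d=R.T@(np.array(a[:3])-p)/10
yaw=np.degrees(s["tcp_rot"][2])
print("t",s["t"].round(2),"pos",p.round(1),"rpy",np.degrees(s["tcp_rot"]).round(2),"op",s["opening"].round(3),"F",s["ft_force"].round(1),"q",s["joints"].round(2))
print("delta cm",d.round(3),"spin",((yaw-a[3]+90)%180-90).round(2),"dist",np.linalg.norm(d).round(2))
E
python3 go.py 485 -145 400 -8.6
```

```text
Traceback (most recent call last):
  File "go.py", line 9, in <module>
    print("t",s["t"].round(2),"pos",p.round(1),"rpy",np.degrees(s["tcp_rot"]).round(2),"op",s["opening"].round(3),"F",s["ft_force"].round(1),"q",s["joints"].round(2))
              ^^^^^^^^^^^^
AttributeError: 'float' object has no attribute 'round'
```

```bash
sed -i 's/s\["t"\].round(2)/round(s["t"],2)/; s/s\["opening"\].round(3)/round(s["opening"],3)/' go.py; python3 go.py 485 -145 400 -8.6
```

```text
t 0.1 pos [ 164.8 -602.9  404.2] rpy [-1.7994e+02 -1.0000e-02  1.5290e+01] op 1.002 F [ 0.1 -0.   0.5] q [-1.41  0.49  1.56 -0.    1.09 -0.11]
delta cm [ 42.958 -35.723   0.462] spin 23.89 dist 55.87
```

>>> step_arm(
  rows=[
    {"delta_pos": [2, -1.7, 0], "spin": 2},
    {"delta_pos": [5.2, -4.3, 0], "spin": 4},
    {"delta_pos": [8.6, -7.2, 0], "spin": 6},
    {"delta_pos": [12, -10, 0.1], "spin": 8},
    {"delta_pos": [15.4, -12.8, 0.2], "spin": 10},
  ],
  jaw=1,
)

```text
t: 0.6
eef_pos: [280.2, -437.3, 402.2]
tcp_rot: [-3.14, 0.0, 0.09]
ft_force: [0.9, -1.5, -0.4]
opening: 1.005
```

```bash
python3 go.py 485 -145 400 -8.6
```

```text
t 0.6 pos [ 280.2 -437.3  402.2] rpy [-1.7992e+02  1.0000e-02  5.1800e+00] op 1.005 F [ 0.9 -1.5 -0.4] q [-1.13  0.34  1.82  0.    0.98  0.35]
delta cm [ 23.033 -27.257   0.249] spin 13.78 dist 35.69
```

>>> step_arm(
  rows=[
    {"delta_pos": [2.6, -3.1, 0], "spin": 2},
    {"delta_pos": [5.2, -6.2, 0], "spin": 4},
    {"delta_pos": [7.8, -9.3, 0], "spin": 6},
    {"delta_pos": [10.4, -12.4, 0.1], "spin": 8},
    {"delta_pos": [13, -15.5, 0.2], "spin": 10},
  ],
)

```text
t: 1.1
eef_pos: [396.3, -269.6, 400.3]
tcp_rot: [-3.14, 0.001, -0.086]
ft_force: [0.5, -0.8, 1.0]
opening: 1.004
```

```bash
python3 go.py 485 -145 400 -8.6
```

```text
t 1.1 pos [ 396.3 -269.6  400.3] rpy [-1.7992e+02  3.0000e-02 -4.9100e+00] op 1.004 F [ 0.5 -0.8  1. ] q [-0.74  0.29  1.91  0.    0.94  0.92]
delta cm [  7.768 -13.178   0.04 ] spin 3.69 dist 15.3
```

>>> step_arm(
  rows=[
    {"delta_pos": [2.3, -4, 0], "spin": 1.2},
    {"delta_pos": [4.6, -7.8, 0], "spin": 2.5},
    {"delta_pos": [6.5, -11, 0], "spin": 3.7},
    {"delta_pos": [7.8, -13.2, 0], "spin": 3.7},
    {"delta_pos": [7.8, -13.2, 0], "spin": 3.7},
  ],
)

```text
t: 1.6
eef_pos: [486.5, -142.7, 400.2]
tcp_rot: [-3.14, 0.001, -0.147]
ft_force: [-0.7, -0.4, 0.1]
opening: 1.002
```

```bash
python3 go.py 485 -145 400 -8.6; python3 - <<'E'
from cell import *
from h import *
import pickle
ci=camera_info("wrist"); p,d=read_camera("wrist"); cv2.imwrite("pics/w1.png",p); pickle.dump((ci,p,d),open("w1.pkl","wb"))
print(ci)
E
```

```text
t 1.6 pos [ 486.5 -142.7  400.2] rpy [-1.799e+02  4.000e-02 -8.430e+00] op 1.002 F [-0.7 -0.4  0.1] q [-0.42  0.33  1.85  0.    0.96  1.3 ]
delta cm [-0.113  0.25   0.016] spin 0.17 dist 0.28
{'camera_matrix': array([[284.80296607,   0.        , 320.15808821],
       [  0.        , 284.80296607, 200.52635249],
       [  0.        ,   0.        ,   1.        ]]), 'k1': 0.011919471503854185, 'R': array([[-0.14701304, -0.98913335, -0.00154151],
       [-0.95528247,  0.14157728,  0.25959829],
       [-0.25655909,  0.03963692, -0.96571546]]), 't': array([-69.21435818, 456.75265433, 514.85181875])}
```

View pics/w1.png

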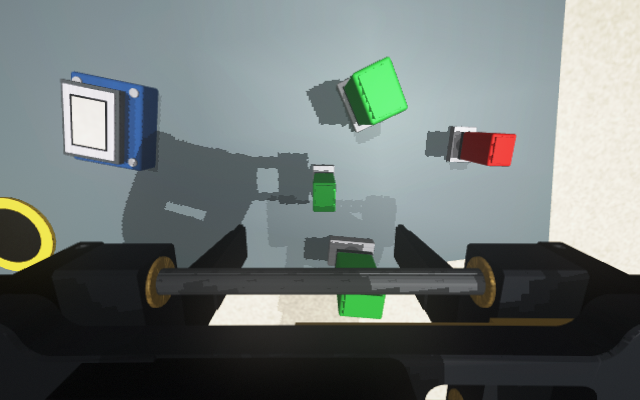

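The wrist view has the target at (324,190) between the fingers, the plate at (92,122), and the red stamp at (490,148). Next I measure both from the wrist depth.

```bash
python3 - <<'E'
from h import *
import pickle
ci,p,d=pickle.load(open("w1.pkl","rb")); P=cloud(ci,d); hsv=cv2.cvtColor(p,cv2.COLOR_BGR2HSV)
print("bench",np.nanmedian(P[100:180,180:260,2]))
m=cv2.inRange(hsv,(45,120,50),(75,255,255)); c,l,s,ce=cv2.connectedComponentsWithStats(m)
for i in range(1,c):
    if s[i,4]<200: continue
    Q=P[l==i]; zt=np.nanpercentile(Q[:,2],95); T=Q[Q[:,2]>zt-4]; print(ce[i].round(),zt,rect(T[:,:2]),T[:,:2].mean(0).round(1))
# foot
z=P[...,2]; w=(z>6)&(z<20); w[:,:300]=0;w[:,350:]=0;w[:150]=0;w[230:]=0
T=P[w]; print("foot",len(T),rect(T[:,:2]))
w=(z>50)&(z<70); w[:,170:]=0;w[:60]=0;w[185:]=0
T=P[w]; print("platen",len(T),np.median(T[:,2]),rect(T[:,:2]))
g=cv2.cvtColor(p,cv2.COLOR_BGR2GRAY)
w2=w&(g>120); T=P[w2]; print("bright",len(T),rect(T[:,:2]))
# field corners via pixels
crop=cv2.resize(p[60:190,40:180],None,fx=5,fy=5,interpolation=cv2.INTER_CUBIC); cv2.imwrite("pics/c3.png",crop)
E
```

```text
bench -0.9404687733703629
[375.  93.] 132.06138049223497 [array([ 576.3, -205.5]), array([43.4, 31.9]), np.float64(16.2)] [ 576.9 -205.5]
[324. 193.] 93.20006227732905 [array([ 485. , -146.2]), array([22.9, 31.4]), np.float64(81.1)] [ 485.4 -146. ]
[354. 261.] 82.97458027849083 [array([ 395.9, -172. ]), array([42.1,  2.5]), np.float64(78.6)] [ 396.7 -167.4]
[361. 305.] 131.82478644828026 [array([ 435.1, -172.2]), array([ 44.3, 143.8]), np.float64(87.0)] [ 381.3 -169. ]
foot 165 [array([ 496.5, -148.1]), array([27.7, 20.5]), np.float64(82.3)]
platen 4523 58.331593934178194 [array([595.2,  93.6]), array([63. , 80.6]), np.float64(70.7)]
bright 3316 [array([594. ,  95.4]), array([56.6, 77.3]), np.float64(70.5)]
```

View pics/c3.png

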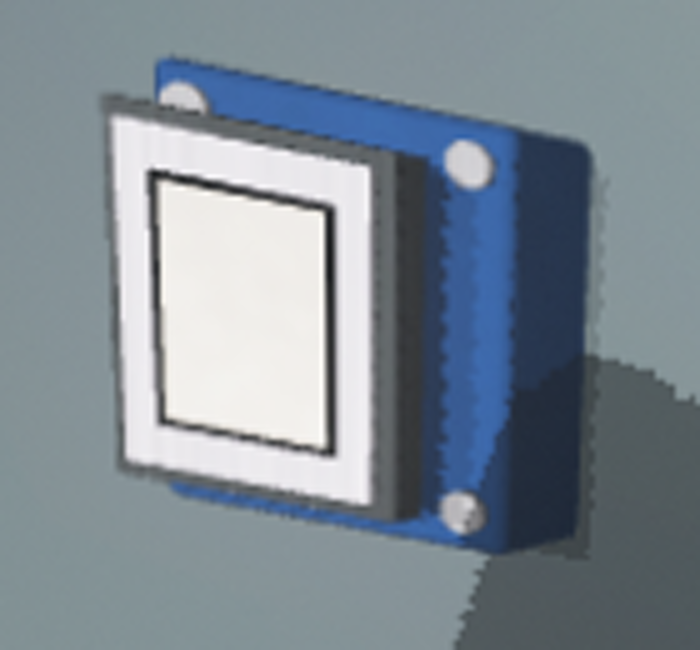

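```bash
python3 go.py 485 -146 241 -8.8
```

```text
t 1.65 pos [ 485.8 -143.8  400.1] rpy [-1.7992e+02  7.0000e-02 -8.4600e+00] op 0.999 F [-0.3 -0.3  0.5] q [-0.42  0.33  1.85  0.    0.96  1.3 ]
delta cm [-0.025  0.249 15.911] spin 0.34 dist 15.91
```

>>> step_arm(
  rows=[
    {"delta_pos": [0, 0.25, 2], "spin": 0.3},
    {"delta_pos": [0, 0.25, 5.5], "spin": 0.3},
    {"delta_pos": [0, 0.25, 9], "spin": 0.3},
    {"delta_pos": [0, 0.25, 12], "spin": 0.3},
    {"delta_pos": [0, 0.25, 13], "spin": 0.3},
  ],
)

```text
t: 2.15
eef_pos: [484.3, -146.9, 267.8]
tcp_rot: [-3.139, 0.005, -0.154]
ft_force: [0.6, -0.1, 0.8]
opening: 1.001
```

```bash
python3 go.py 485 -146 241 -8.8
```

```text
t 2.15 pos [ 484.3 -146.9  267.8] rpy [-179.86    0.3    -8.83] op 1.001 F [ 0.6 -0.1  0.8] q [-0.43  0.52  1.98  0.    0.64  1.3 ]
delta cm [ 0.069 -0.09   2.677] spin -0.03 dist 2.68
```

>>> step_arm(
  rows=[
    {"delta_pos": [0.06, -0.06, 1], "spin": 0},
    {"delta_pos": [0.06, -0.06, 2.2], "spin": 0},
    {"delta_pos": [0.06, -0.06, 2.7], "spin": 0},
    {"delta_pos": [0.06, -0.06, 2.7], "spin": 0},
    {"delta_pos": [0.06, -0.06, 2.7], "spin": 0},
  ],
)

```text
t: 2.65
eef_pos: [485.0, -146.3, 241.3]
tcp_rot: [-3.139, 0.004, -0.154]
ft_force: [0.0, -0.3, 0.0]
opening: 1.003
```

```bash
python3 go.py 485 -146 241 -8.8; python3 - <<'E'
from cell import *
import cv2
p,d=read_camera("wrist"); cv2.imwrite("pics/w2.png",p)
E
```

```text
t 2.65 pos [ 485.  -146.3  241.3] rpy [-179.87    0.26   -8.82] op 1.003 F [ 0.  -0.3  0. ] q [-0.42  0.57  2.    0.    0.58  1.3 ]
delta cm [-0.007 -0.03   0.027] spin -0.02 dist 0.04
```

View pics/w2.png

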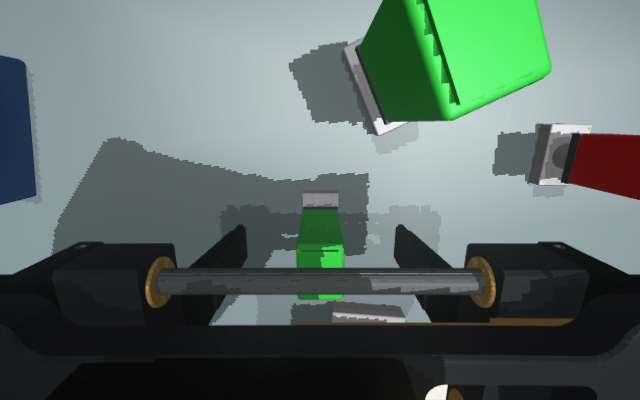

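The handle (320,270) is centred between the fingers, so I'll close on it.

>>> step_arm(
  rows=[
    {"delta_pos": [0, 0, 0], "spin": 0},
    {"delta_pos": [0, 0, 0], "spin": 0},
    {"delta_pos": [0, 0, 0], "spin": 0},
    {"delta_pos": [0, 0, 0], "spin": 0},
    {"delta_pos": [0, 0, 0], "spin": 0},
  ],
  jaw=0,
)

```text
t: 3.2
eef_pos: [485.0, -146.3, 241.4]
tcp_rot: [-3.139, 0.004, -0.154]
ft_force: [0.3, 0.1, 0.4]
opening: 0.636
```

>>> step_arm(
  rows=[
    {"delta_pos": [0, 0, 0], "spin": 0},
    {"delta_pos": [0, 0, 0], "spin": 0},
    {"delta_pos": [0, 0, 0], "spin": 0},
    {"delta_pos": [0, 0, 0], "spin": 0},
    {"delta_pos": [0, 0, 0], "spin": 0},
  ],
)

```text
t: 3.7
eef_pos: [485.0, -146.3, 241.4]
tcp_rot: [-3.139, 0.004, -0.154]
ft_force: [-0.6, 0.3, 0.5]
opening: 0.255
```

```bash
python3 go.py 485 -146 400 -8.8
```

```text
t 3.7 pos [ 485.  -146.3  241.4] rpy [-179.88    0.24   -8.81] op 0.255 F [-0.6  0.3  0.5] q [-0.42  0.57  2.    0.    0.58  1.3 ]
delta cm [ -0.073  -0.062 -15.862] spin -0.01 dist 15.86
```

>>> step_arm(
  rows=[
    {"delta_pos": [0, 0, 0], "spin": 0},
    {"delta_pos": [0, 0, 0], "spin": 0},
    {"delta_pos": [0, 0, 0], "spin": 0},
    {"delta_pos": [0, 0, 0], "spin": 0},
  ],
)

```text
t: 4.1
eef_pos: [485.0, -146.3, 241.4]
tcp_rot: [-3.139, 0.004, -0.154]
ft_force: [0.2, -0.6, 0.3]
opening: 0.252
```

>>> step_arm(
  rows=[
    {"delta_pos": [0, 0, -0.6], "spin": 0},
    {"delta_pos": [0, 0, -2.5], "spin": 0},
    {"delta_pos": [0, 0, -5.5], "spin": 0},
    {"delta_pos": [0, 0, -8], "spin": 0},
    {"delta_pos": [0, 0, -10], "spin": 0},
  ],
)

```text
t: 4.6
eef_pos: [485.3, -146.5, 343.1]
tcp_rot: [-3.14, 0.003, -0.154]
ft_force: [0.1, -0.1, -2.3]
opening: 0.25
```

```bash
python3 go.py 595 94 390 -19
```

```text
t 4.6 pos [ 485.3 -146.5  343.1] rpy [-179.89    0.19   -8.81] op 0.25 F [ 0.1 -0.1 -2.3] q [-0.42  0.4   1.91  0.    0.83  1.3 ]
delta cm [  7.145 -25.456  -4.665] spin 10.19 dist 26.85
```

```bash
python3 go.py 510 123 370 -19
```

```text
t 4.6 pos [ 485.3 -146.5  343.1] rpy [-179.89    0.19   -8.81] op 0.25 F [ 0.1 -0.1 -2.3] q [-0.42  0.4   1.91  0.    0.83  1.3 ]
delta cm [ -1.692 -27.015  -2.632] spin 10.19 dist 27.2
```

>>> step_arm(
  rows=[
    {"delta_pos": [-0.1, -1.5, -1], "spin": 1},
    {"delta_pos": [-0.3, -4.5, -2.2], "spin": 3},
    {"delta_pos": [-0.5, -8, -2.6], "spin": 5},
    {"delta_pos": [-0.7, -11.5, -2.6], "spin": 7},
    {"delta_pos": [-0.9, -15, -2.6], "spin": 9},
  ],
)

```text
t: 5.1
eef_pos: [499.2, 4.4, 370.0]
tcp_rot: [-3.14, 0.003, -0.313]
ft_force: [0.2, -0.7, -1.8]
opening: 0.253
```

```bash
python3 go.py 510 123 370 -19
```

```text
t 5.1 pos [499.2   4.4 370. ] rpy [-179.91    0.18  -17.92] op 0.253 F [ 0.2 -0.7 -1.8] q [-0.12  0.36  1.9   0.    0.88  1.76]
delta cm [ -2.618 -11.621   0.028] spin 1.08 dist 11.91
```

>>> step_arm(
  rows=[
    {"delta_pos": [-0.6, -3, 0], "spin": 0.5},
    {"delta_pos": [-1.3, -6, 0], "spin": 1},
    {"delta_pos": [-2, -9, 0], "spin": 1.1},
    {"delta_pos": [-2.6, -11.6, 0], "spin": 1.1},
    {"delta_pos": [-2.6, -11.6, 0], "spin": 1.1},
  ],
)

```text
t: 5.6
eef_pos: [509.9, 125.1, 370.5]
tcp_rot: [-3.14, 0.003, -0.329]
ft_force: [-0.6, 0.4, -2.7]
opening: 0.247
```

>>> step_arm(
  rows=[
    {"delta_pos": [0, 0, 0], "spin": 0},
    {"delta_pos": [0, 0, 0], "spin": 0},
  ],
)

```text
t: 5.8
eef_pos: [509.8, 124.8, 370.6]
tcp_rot: [-3.14, 0.003, -0.329]
ft_force: [0.2, -1.2, -1.8]
opening: 0.25
```

```bash
python3 go.py 510 123 370 -19;  python3 - <<'E'
from cell import *
from h import *
import pickle
ci=camera_info("wrist"); p,d=read_camera("wrist"); cv2.imwrite("pics/w3.png",p); pickle.dump((ci,p,d),open("w3.pkl","wb"))
E
```

```text
t 5.8 pos [509.8 124.8 370.6] rpy [-179.91    0.2   -18.87] op 0.25 F [ 0.2 -1.2 -1.8] q [0.11 0.39 1.84 0.   0.91 2.01]
delta cm [0.08  0.159 0.058] spin 0.13 dist 0.19
```

View pics/w3.png

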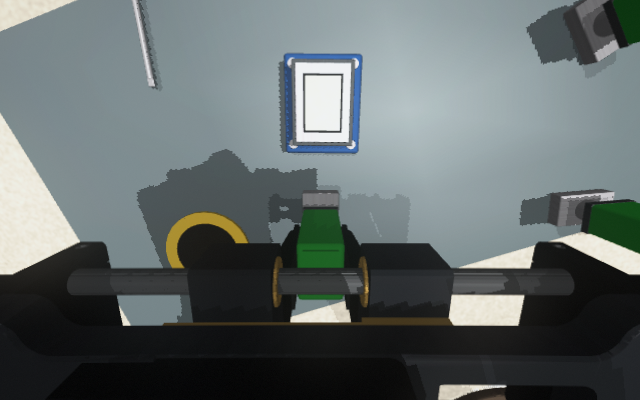

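The plate is at (323,102) and the held stamp's foot at (321,199), nearly parallel. I'll fit the plate's outline and the foot in this same view.

```bash
python3 - <<'E'
from h import *
import pickle
ci,p,d=pickle.load(open("w3.pkl","rb")); P=cloud(ci,d); K=ci["camera_matrix"];R=ci["R"];t=ci["t"]
def plane(uv,z):
    n=cv2.undistortPoints(np.asarray(uv,float)[:,None],K,np.array([ci["k1"],0,0,0,0.]))[:,0]
    r=np.c_[n,np.ones(len(n))]@R; C=-R.T@t; return C+r*((z-C[2])/r[:,2])[:,None]
g=cv2.cvtColor(p,cv2.COLOR_BGR2GRAY); 
roi=np.zeros_like(g); roi[50:157,280:365]=1
z=P[...,2]
w=(z>52)&(z<68)&(roi>0); print("platen depth",w.sum(),np.median(z[w]),rect(P[w][:,:2]))
# bright plate component
b=((g>200)&(roi>0)).astype(np.uint8); c,l,s,ce=cv2.connectedComponentsWithStats(b)
for i in range(1,c):
    if s[i,4]<100: continue
    vu=np.argwhere(l==i)[:,::-1]; X=plane(vu,60.); print("bright",s[i],rect(X[:,:2]))
# dark frame
hsv=cv2.cvtColor(p,cv2.COLOR_BGR2HSV)
fr=((g<110)&(roi>0)).astype(np.uint8); fr[:66]=0; fr[138:]=0; fr[:,:298]=0; fr[:,348:]=0
X=plane(np.argwhere(fr)[:,::-1],60.); print("frame",len(X),rect(X[:,:2]))
# foot of stamp: front region
gr=((hsv[...,1]<60)&(z>105)&(z<160)); gr[:, :290]=0; gr[:,355:]=0; gr[:180]=0; gr[225:]=0
T=P[gr]; print("foot",len(T),T[:,2].min(),T[:,2].max(),rect(T[:,:2]))
cv2.imwrite("pics/c4.png",cv2.resize(p[45:225,270:370],None,fx=3.3,fy=3.3,interpolation=cv2.INTER_CUBIC))
u=np.argwhere(gr); print(u.min(0),u.max(0))
np.set_printoptions(suppress=True,precision=1)
for r in range(186,214,3): print(r,P[r,300:344:4].tolist()[5] if 1 else 0)
E
```

```text
platen depth 5312 58.48729043586036 [array([595. ,  93.3]), array([60.1, 79.6]), np.float64(70.9)]
bright [ 296   63   55   79 1843] [array([595. ,  93.5]), array([51.4, 71.4]), np.float64(70.4)]
bright [ 305   76   36   55 1919] [array([594.9,  93.6]), array([33.4, 49.2]), np.float64(70.3)]
frame 211 [array([595.2,  93.5]), array([36.8, 51.7]), np.float64(71.1)]
foot 661 128.765439018913 159.94200209721086 [array([525.4, 119.4]), array([27.3, 11.3]), np.float64(70.0)]
[190 303] [208 338]
186 [506.384946203078, 126.50029320180855, -1.9155478173996217]
189 [502.89092226036615, 127.69503262593133, -1.1408643435306751]
192 [530.2656653153493, 117.99887834645386, 136.19337526615382]
195 [528.9443398979198, 118.44224013117378, 140.09561460881335]
198 [526.5297867567369, 119.27099798264707, 139.29321914007545]
201 [524.3274478615017, 120.02488451175726, 139.42924934446236]
204 [522.2869331476512, 120.72185655772321, 140.20450021363098]
207 [524.9460392070081, 119.77007990488956, 157.78160149721123]
210 [524.4569832081784, 119.92476926010016, 163.24508865343412]
213 [524.7994568905361, 119.78906931439563, 171.11200375573304]
```

View pics/c4.png

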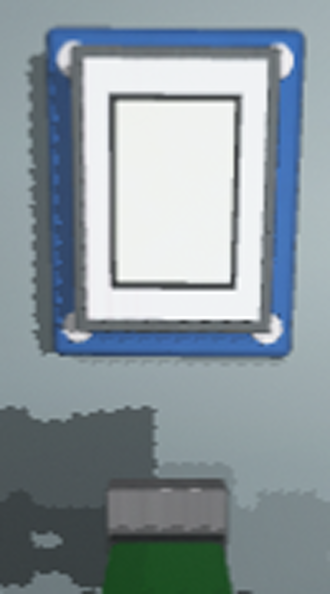

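```bash
python3 go.py 595.2 93.4 325 -19.3
```

```text
t 5.85 pos [509.8 124.5 370.6] rpy [-179.9     0.19  -18.9 ] op 0.25 F [-0.1 -0.1 -1.4] q [0.11 0.39 1.84 0.   0.91 2.01]
delta cm [9.103 0.189 4.529] spin 0.4 dist 10.17
```

>>> step_arm(
  rows=[
    {"delta_pos": [2, 0.1, 0], "spin": 0.2},
    {"delta_pos": [5, 0.2, 0], "spin": 0.4},
    {"delta_pos": [7.8, 0.2, 0], "spin": 0.4},
    {"delta_pos": [9.1, 0.2, 0.5], "spin": 0.4},
    {"delta_pos": [9.1, 0.2, 2], "spin": 0.4},
  ],
)

```text
t: 6.35
eef_pos: [596.4, 91.9, 350.5]
tcp_rot: [-3.139, 0.001, -0.339]
ft_force: [-0.2, 1.0, -2.9]
opening: 0.249
```

```bash
python3 go.py 595.2 93.4 320 -19.3
```

```text
t 6.35 pos [596.4  91.9 350.5] rpy [-1.7986e+02  7.0000e-02 -1.9410e+01] op 0.249 F [-0.2  1.  -2.9] q [0.04 0.52 1.67 0.   0.95 1.95]
delta cm [-0.157 -0.097  3.052] spin -0.11 dist 3.06
```

>>> step_arm(
  rows=[
    {"delta_pos": [-0.15, -0.1, 0.8], "spin": -0.1},
    {"delta_pos": [-0.15, -0.1, 2], "spin": -0.1},
    {"delta_pos": [-0.15, -0.1, 2.8], "spin": -0.1},
    {"delta_pos": [-0.15, -0.1, 3], "spin": -0.1},
    {"delta_pos": [-0.15, -0.1, 3], "spin": -0.1},
  ],
)

```text
t: 6.85
eef_pos: [595.2, 93.5, 320.3]
tcp_rot: [-3.139, 0.002, -0.337]
ft_force: [-0.9, 0.7, -1.9]
opening: 0.251
```

>>> step_arm(
  rows=[
    {"delta_pos": [0, 0, 0], "spin": 0},
    {"delta_pos": [0, 0, 0], "spin": 0},
  ],
)

```text
t: 7.05
eef_pos: [595.2, 93.6, 320.8]
tcp_rot: [-3.139, 0.001, -0.337]
ft_force: [-0.9, -0.6, -2.9]
opening: 0.252
```

```bash
python3 go.py 595.2 93.4 304 -19.3;python3 - <<'E'
from cell import *
from h import *
import pickle
ci=camera_info("wrist"); p,d=read_camera("wrist"); pickle.dump((ci,p,d),open("w4.pkl","wb"))
p2,d2=read_camera("scene")
cv2.imwrite("pics/w4.png",np.vstack([cv2.resize(p[130:330,200:450],(750,300))[:300],cv2.resize(p2[130:290,340:440],(480,300*1))[:, :480] if 0 else cv2.copyMakeBorder(cv2.resize(p2[180:280,300:480],(540,300)),0,0,0,210,0)]))
E
```

```text
t 7.05 pos [595.2  93.6 320.8] rpy [-1.7985e+02  6.0000e-02 -1.9290e+01] op 0.252 F [-0.9 -0.6 -2.9] q [0.05 0.55 1.7  0.   0.89 1.95]
delta cm [0.007 0.023 1.683] spin 0.01 dist 1.68
```

View pics/w4.png

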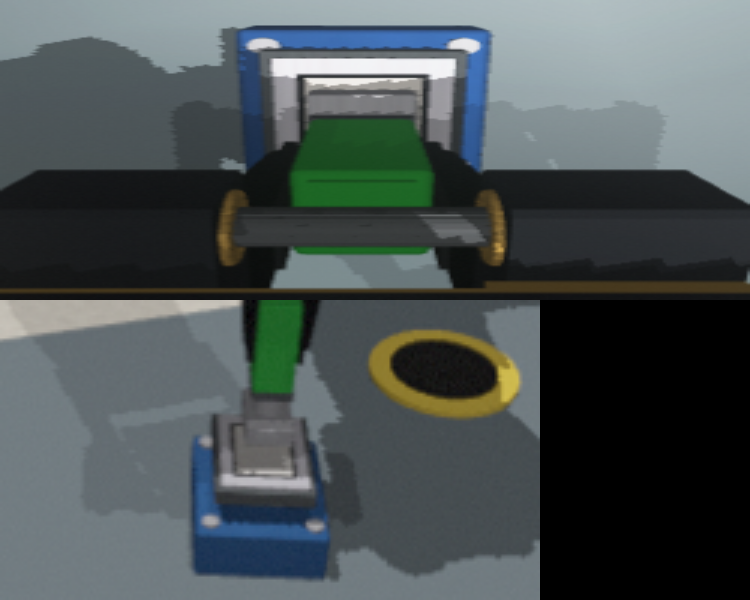

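```bash
python3 - <<'E'
from h import *
import pickle
ci,p,d=pickle.load(open("w4.pkl","rb")); P=cloud(ci,d); z=P[...,2]
a=np.radians(-19.4); U=np.array([np.cos(a),np.sin(a)]);V=np.array([-np.sin(a),np.cos(a)])
Q=P[...,:2]-np.array([595.2,93.6])
X=Q@U;Y=Q@V
w=(z>70)&(z<110)&(X>5)&(X<40)&(abs(Y)<30)
hs=cv2.cvtColor(p,cv2.COLOR_BGR2HSV); w&=hs[...,1]<70
print("foot n",w.sum(),"X",np.percentile(X[w],[1,50,99]),"Y",np.percentile(Y[w],[1,50,99]),"z",np.percentile(z[w],[5,50,95]))
t=w&(z>88)&(z<93.5); print("top",t.sum(),np.percentile(X[t],[1,99]),np.percentile(Y[t],[1,99]))
f=w&(z<88); print("front",f.sum(),np.median(X[f]) if f.sum() else 0)
b=(z>50)&(z<66)&(abs(X)<60)&(abs(Y)<50); print("platen z",np.median(z[b]),"X",np.percentile(X[b],99.8),"Y",np.percentile(Y[b],[.2,99.8]))
print("bench",np.nanmedian(z[100:130,250:300]), np.nanmedian(z[60:100,100:250]))
E
```

```text
foot n 655 X [11.87826289 17.66965228 22.57774462] Y [-13.2827711    0.40365901  13.42256233] z [ 82.6826608   89.74275198 107.96707959]
top 506 [11.83702524 22.33323891] [-13.27795489  13.42227244]
front 101 22.336010424423858
platen z 58.12576196836339 X 40.12448932773515 Y [-30.11487877  29.6128224 ]
bench -0.8898052210910476 -0.7716550825044644
```

The foot is centred on the plate within about 0.3 mm, and the gap is about 19.5 mm. Contact should come at TCP z ≈ 301.4, with half travel at 295.4.

>>> step_arm(
  rows=[
    {"delta_pos": [0, 0, 0.4], "spin": 0},
    {"delta_pos": [0, 0, 0.8], "spin": 0},
    {"delta_pos": [0, 0, 1.15], "spin": 0},
    {"delta_pos": [0, 0, 1.4], "spin": 0},
    {"delta_pos": [0, 0, 1.6], "spin": 0},
  ],
)

```text
t: 7.65
eef_pos: [595.2, 93.6, 304.3]
tcp_rot: [-3.139, 0.001, -0.337]
ft_force: [0.2, -0.3, -1.4]
opening: 0.25
```

```bash
python3 go.py 595.2 93.5 301.4 -19.3
```

```text
t 7.65 pos [595.2  93.6 304.3] rpy [-1.7986e+02  8.0000e-02 -1.9290e+01] op 0.25 F [ 0.2 -0.3 -1.4] q [0.05 0.57 1.72 0.   0.85 1.95]
delta cm [0.005 0.011 0.291] spin 0.01 dist 0.29
```

>>> step_arm(
  rows=[
    {"delta_pos": [0, 0, 0.15], "spin": 0},
    {"delta_pos": [0, 0, 0.3], "spin": 0},
    {"delta_pos": [0, 0, 0.45], "spin": 0},
    {"delta_pos": [0, 0, 0.6], "spin": 0},
    {"delta_pos": [0, 0, 0.75], "spin": 0},
  ],
)

```text
t: 8.15
eef_pos: [595.2, 93.6, 297.0]
tcp_rot: [-3.139, 0.001, -0.337]
ft_force: [-1.3, -1.2, 3.1]
opening: 0.252
```

```bash
python3 go.py 595.2 93.5 295.4 -19.3
```

```text
t 8.15 pos [595.2  93.6 297. ] rpy [-1.7986e+02  7.0000e-02 -1.9290e+01] op 0.252 F [-1.3 -1.2  3.1] q [0.05 0.58 1.72 0.   0.84 1.95]
delta cm [0.004 0.009 0.163] spin 0.01 dist 0.16
```

>>> step_arm(
  rows=[
    {"delta_pos": [0, 0, 0.1], "spin": 0},
    {"delta_pos": [0, 0, 0.17], "spin": 0},
    {"delta_pos": [0, 0, 0.19], "spin": 0},
    {"delta_pos": [0, 0, 0.19], "spin": 0},
    {"delta_pos": [0, 0, 0.19], "spin": 0},
  ],
)

```text
t: 8.65
eef_pos: [595.2, 93.6, 295.3]
tcp_rot: [-3.139, 0.001, -0.337]
ft_force: [-1.1, -0.7, 4.9]
opening: 0.253
```

```bash
python3 - <<'E'
from cell import *
from h import *
import numpy as np
ci=camera_info("wrist"); s=state(); p,d=read_camera("wrist"); P=cloud(ci,d); z=P[...,2]
print(s["t"],s["eef_pos"].round(2),s["ft_force"].round(2),s["tau"].round(2))
a=np.radians(-19.4); U=np.array([np.cos(a),np.sin(a)]);V=np.array([-np.sin(a),np.cos(a)])
Q=P[...,:2]-np.array([595.2,93.6]);X=Q@U;Y=Q@V
b=(z>45)&(z<61)&(X>26)&(X<42)&(abs(Y)<31); print("platen z",b.sum(),np.median(z[b]))
k=(z>20)&(z<47.)&(X>42)&(X<50)&(abs(Y)<35); print("blk",np.median(z[k]))
cv2.imwrite("pics/w5.png",cv2.resize(p[130:330,200:450],(750,600)))
E
```

```text
8.65 [595.18  93.61 295.27] [-1.13 -0.65  4.9 ] [  0.08 -59.62 -20.61   0.09  -0.79   0.  ]
platen z 1414 51.56763851518926
blk 32.174962789038375
```

View pics/w5.png

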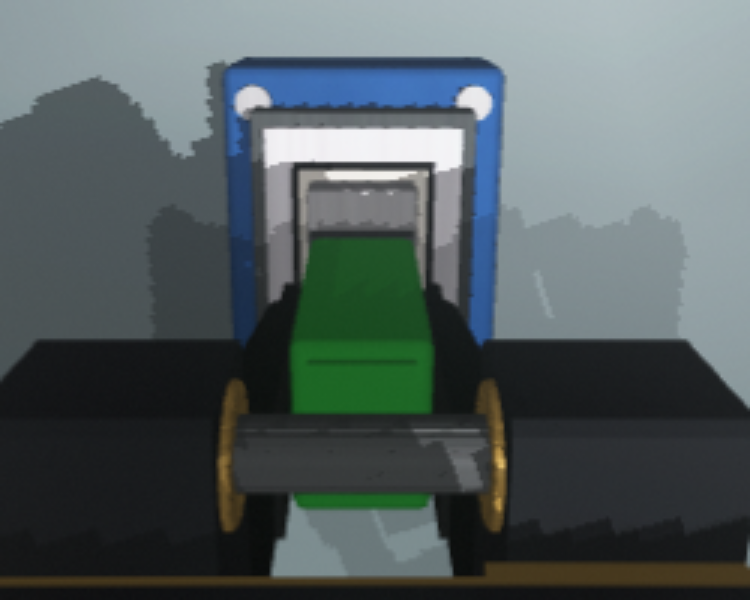

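The plate is down about 6 mm and the foot sits centred in the frame. Holding here.

>>> step_arm(
  rows=[
    {"delta_pos": [0, 0, 0.02], "spin": 0},
    {"delta_pos": [0, 0, 0.02], "spin": 0},
    {"delta_pos": [0, 0, 0.02], "spin": 0},
    {"delta_pos": [0, 0, 0.02], "spin": 0},
    {"delta_pos": [0, 0, 0.02], "spin": 0},
  ],
)

```text
t: 9.2
eef_pos: [595.2, 93.6, 295.1]
tcp_rot: [-3.139, 0.001, -0.337]
ft_force: [-1.4, -0.1, 5.3]
opening: 0.249
```

>>> step_arm(
  rows=[
    {"delta_pos": [0, 0, 0.02], "spin": 0},
    {"delta_pos": [0, 0, 0.02], "spin": 0},
    {"delta_pos": [0, 0, 0.02], "spin": 0},
  ],
)

```text
t: 9.5
eef_pos: [595.2, 93.6, 294.9]
tcp_rot: [-3.139, 0.001, -0.337]
ft_force: [-1.8, -0.7, 4.9]
opening: 0.247
```

>>> step_arm(
  rows=[
    {"delta_pos": [0, 0, -0.15], "spin": 0},
    {"delta_pos": [0, 0, -0.35], "spin": 0},
    {"delta_pos": [0, 0, -0.6], "spin": 0},
    {"delta_pos": [0, 0, -0.9], "spin": 0},
    {"delta_pos": [0, 0, -1.3], "spin": 0},
  ],
)

```text
t: 10.0
eef_pos: [595.2, 93.6, 307.8]
tcp_rot: [-3.139, 0.001, -0.337]
ft_force: [0.2, -0.1, -1.7]
opening: 0.251
```

>>> step_arm(
  rows=[
    {"delta_pos": [0, 0, -0.8], "spin": 0},
    {"delta_pos": [0, 0, -2], "spin": 0},
    {"delta_pos": [0, 0, -3.5], "spin": 0},
    {"delta_pos": [0, 0, -5], "spin": 0},
    {"delta_pos": [0, 0, -5.5], "spin": 0},
  ],
)

```text
t: 10.5
eef_pos: [595.3, 93.5, 365.1]
tcp_rot: [-3.138, -0.001, -0.337]
ft_force: [0.5, -0.3, -1.9]
opening: 0.25
```

```bash
python3 go.py 472.3 294 330 -19.3; python3 - <<'E'
from cell import *
import cv2
p,d=read_camera("scene"); cv2.imwrite("pics/s6.png",p)
E
```

```text
t 10.5 pos [595.3  93.5 365.1] rpy [-1.798e+02 -8.000e-02 -1.929e+01] op 0.25 F [ 0.5 -0.3 -1.9] q [0.05 0.5  1.66 0.   0.98 1.95]
delta cm [-18.241 -14.85    3.535] spin 0.01 dist 23.79
```

View pics/s6.png

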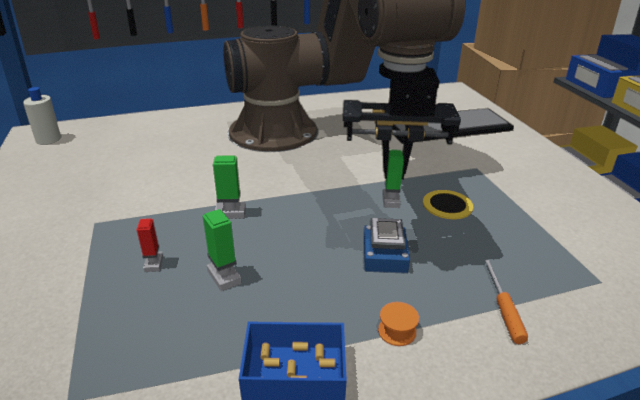

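The stamp is off the plate, the mark shows at (387,231), and the plate has sprung back. On to the pad at (472,294).

>>> step_arm(
  rows=[
    {"delta_pos": [-1.6, -1.3, 0], "spin": -2},
    {"delta_pos": [-4.4, -3.6, 0], "spin": -4},
    {"delta_pos": [-7.5, -6.1, 0], "spin": -6},
    {"delta_pos": [-10.6, -8.6, 0], "spin": -8},
    {"delta_pos": [-13.7, -11.1, 0], "spin": -9},
  ],
)

```text
t: 11.05
eef_pos: [501.6, 244.5, 364.9]
tcp_rot: [-3.139, -0.002, -0.179]
ft_force: [1.2, 0.0, -1.7]
opening: 0.252
```

```bash
python3 go.py 472.3 294 330 -10
```

```text
t 11.05 pos [501.6 244.5 364.9] rpy [-1.7983e+02 -9.0000e-02 -1.0240e+01] op 0.252 F [ 1.2  0.  -1.7] q [0.33 0.44 1.77 0.   0.93 2.08]
delta cm [-3.772 -4.336  3.498] spin -0.24 dist 6.73
```

>>> step_arm(
  rows=[
    {"delta_pos": [-2, -2.3, 0.5], "spin": -0.2},
    {"delta_pos": [-3.4, -4, 2], "spin": -0.2},
    {"delta_pos": [-3.8, -4.3, 4.5], "spin": -0.2},
    {"delta_pos": [-3.8, -4.3, 7], "spin": -0.2},
    {"delta_pos": [-3.8, -4.3, 8.5], "spin": -0.2},
  ],
)

```text
t: 11.55
eef_pos: [471.4, 294.0, 278.1]
tcp_rot: [-3.14, 0.0, -0.174]
ft_force: [0.1, -0.2, -1.1]
opening: 0.251
```

>>> step_arm(
  rows=[
    {"delta_pos": [0, 0, 0.3], "spin": 0},
    {"delta_pos": [0, 0, 0.3], "spin": 0},
    {"delta_pos": [0, 0, 0.3], "spin": 0},
  ],
)

```text
t: 11.85
eef_pos: [471.6, 294.1, 275.7]
tcp_rot: [-3.139, -0.0, -0.175]
ft_force: [-0.2, 0.3, -1.4]
opening: 0.252
```

```bash
python3 go.py 472.3 294 247.4 -10; python3 - <<'E'
from cell import *
from h import *
ci=camera_info("wrist"); p,d=read_camera("wrist"); p2,d2=read_camera("top")
cv2.imwrite("pics/w7.png",p); cv2.imwrite("pics/t7.png",p2)
E
```

```text
t 11.85 pos [471.6 294.1 275.7] rpy [-1.7987e+02 -3.0000e-02 -1.0000e+01] op 0.252 F [-0.2  0.3 -1.4] q [0.44 0.56 1.86 0.   0.72 2.18]
delta cm [6.600e-02 1.000e-03 2.835e+00] spin 0.0 dist 2.84
```

View pics/w7.png

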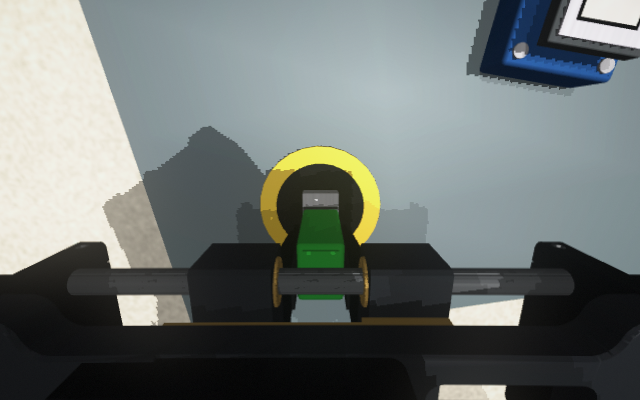

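The pad ring is at (320,205) with the foot at (320,199) over its black middle. Lowering gently.

>>> step_arm(
  rows=[
    {"delta_pos": [0.06, 0, 0.6], "spin": 0},
    {"delta_pos": [0.06, 0, 1.3], "spin": 0},
    {"delta_pos": [0.06, 0, 1.9], "spin": 0},
    {"delta_pos": [0.06, 0, 2.3], "spin": 0},
    {"delta_pos": [0.06, 0, 2.5], "spin": 0},
  ],
)

```text
t: 12.45
eef_pos: [472.2, 294.0, 250.3]
tcp_rot: [-3.139, -0.0, -0.175]
ft_force: [0.6, 0.4, -2.5]
opening: 0.25
```

```bash
python3 go.py 472.3 294 247.4 -10
```

```text
t 12.45 pos [472.2 294.  250.3] rpy [-1.7988e+02 -1.0000e-02 -1.0000e+01] op 0.25 F [ 0.6  0.4 -2.5] q [0.44 0.6  1.87 0.   0.67 2.18]
delta cm [ 0.011 -0.004  0.288] spin -0.0 dist 0.29
```

>>> step_arm(
  rows=[
    {"delta_pos": [0, 0, 0.07], "spin": 0},
    {"delta_pos": [0, 0, 0.14], "spin": 0},
    {"delta_pos": [0, 0, 0.21], "spin": 0},
    {"delta_pos": [0, 0, 0.27], "spin": 0},
    {"delta_pos": [0, 0, 0.27], "spin": 0},
  ],
)

```text
t: 12.95
eef_pos: [472.2, 294.0, 247.6]
tcp_rot: [-3.139, -0.0, -0.175]
ft_force: [-0.6, 0.3, -1.1]
opening: 0.253
```

```bash
python3 go.py 472.3 294 247.4 -10
```

```text
t 12.95 pos [472.2 294.  247.6] rpy [-1.7987e+02 -2.0000e-02 -1.0000e+01] op 0.253 F [-0.6  0.3 -1.1] q [0.44 0.6  1.87 0.   0.66 2.18]
delta cm [ 0.011 -0.006  0.024] spin -0.0 dist 0.03
```

>>> step_arm(
  rows=[
    {"delta_pos": [0, 0, 0.03], "spin": 0},
    {"delta_pos": [0, 0, 0.05], "spin": 0},
    {"delta_pos": [0, 0, 0.05], "spin": 0},
  ],
)

```text
t: 13.25
eef_pos: [472.2, 294.0, 247.4]
tcp_rot: [-3.139, -0.001, -0.174]
ft_force: [-0.2, 0.0, 3.1]
opening: 0.257
```

```bash
python3 go.py 472.3 294 247.4 -10
```

```text
t 13.25 pos [472.2 294.  247.4] rpy [-1.7987e+02 -3.0000e-02 -1.0000e+01] op 0.257 F [-0.2  0.   3.1] q [0.44 0.6  1.87 0.   0.66 2.18]
delta cm [ 0.011 -0.003  0.003] spin 0.0 dist 0.01
```

In contact at z = 247.4, as predicted. Releasing.

>>> step_arm(
  rows=[
    {"delta_pos": [0, 0, 0], "spin": 0},
    {"delta_pos": [0, 0, 0], "spin": 0},
    {"delta_pos": [0, 0, 0], "spin": 0},
    {"delta_pos": [0, 0, 0], "spin": 0},
    {"delta_pos": [0, 0, 0], "spin": 0},
  ],
  jaw=1,
)

```text
t: 13.75
eef_pos: [472.2, 294.0, 247.4]
tcp_rot: [-3.139, -0.001, -0.174]
ft_force: [-0.4, -0.2, -0.1]
opening: 0.616
```

>>> step_arm(
  rows=[
    {"delta_pos": [0, 0, 0], "spin": 0},
    {"delta_pos": [0, 0, 0], "spin": 0},
    {"delta_pos": [0, 0, 0], "spin": 0},
    {"delta_pos": [0, 0, 0], "spin": 0},
    {"delta_pos": [0, 0, 0], "spin": 0},
  ],
)

```text
t: 14.25
eef_pos: [472.2, 294.0, 247.4]
tcp_rot: [-3.139, -0.001, -0.175]
ft_force: [0.5, 0.1, 0.5]
opening: 0.99
```

>>> step_arm(
  rows=[
    {"delta_pos": [0, 0, -1], "spin": 0},
    {"delta_pos": [0, 0, -3.5], "spin": 0},
    {"delta_pos": [0, 0, -7], "spin": 0},
    {"delta_pos": [0, 0, -10.5], "spin": 0},
    {"delta_pos": [0, 0, -12], "spin": 0},
  ],
)

```text
t: 14.75
eef_pos: [472.1, 293.8, 371.2]
tcp_rot: [-3.137, -0.004, -0.174]
ft_force: [0.2, -0.2, 0.0]
opening: 0.999
```

```bash
python3 - <<'E'
from cell import *
from h import *
p,d=read_camera("scene"); cv2.imwrite("pics/s8.png",p); P=cloud(camera_info("scene"),d)
m=cv2.inRange(cv2.cvtColor(p,cv2.COLOR_BGR2HSV),(45,120,50),(75,255,255)); m[:,:300]=0
Q=P[m>0]; Q=Q[Q[:,2]<150]; T=Q[Q[:,2]>np.percentile(Q[:,2],97)-5]; print(np.percentile(Q[:,2],[2,97]),rect(T[:,:2]))
print(state()["t"],state()["opening"],state()["ft_force"])
E
```

```text
[ 39.88194253 100.34943933] [array([476. , 291.9]), array([19.8, 29. ]), np.float64(84.6)]
14.8 1.0013473725815736 [-0.08433017 -0.32377689  2.66872205]
```

View pics/s8.png

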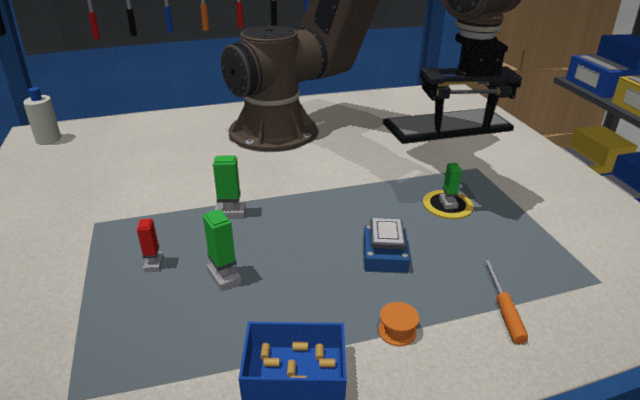

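The stamp stands upright on the pad at (450,190) with its top at about 100 mm, as expected. The red stamp at (148,240) hasn't moved. I'll let the arm settle and hand in.

>>> step_arm(
  rows=[
    {"delta_pos": [0, 0, 0], "spin": 0},
    {"delta_pos": [0, 0, 0], "spin": 0},
    {"delta_pos": [0, 0, 0], "spin": 0},
  ],
)

```text
t: 15.1
eef_pos: [472.1, 293.8, 371.5]
tcp_rot: [-3.137, -0.004, -0.174]
ft_force: [-0.6, -0.5, 0.3]
opening: 1.001
```

```bash
python3 -c "
from cell import *
print(job_done())"
```

```text
the job is handed in; nothing more can be done
None
```

I pressed the 94 mm green stamp onto the middle of the nameplate, lifted it straight off, and set it upright on the yellow pad. I handed the job in at about 15.1 s; no verdict was reported.

- **Alignment:** just before contact, the wrist camera showed the foot centred on the plate to about 0.3 mm. The tool's yaw was within about 0.1–0.4° of my plate-angle fits.
- **Press:** the plate went down about 6 mm and I held it for about 0.85–0.9 s. The tool height implies 6.1–6.5 mm (it crept 0.3 mm deeper during the hold), depth readings about 6.5 mm, and the force of about 7.3 N nearer 5 mm. They differ slightly, but all are near half travel.
- **Lift:** the tool's sideways position did not change during the press and lift-off.
- **Pad:** the final scene image showed the stamp upright on the black middle of the pad, its top at about 100 mm as expected. Its measured position was about 4 mm off the tool's release point, within what that partial view can resolve.
- **Rest of the scene:** the red stamp had not moved, the plate had sprung back, and the gripper was open and clear of everything.

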